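# Find the loaded reference cell by weight and set it under the probe

### The job

One of the three identical black sample cells on the desk still has the heavy steel reference block sealed inside; the other two are empty, and only their weight tells them apart. Find the heavy one and stand it upright in the centre of the round plate on the measuring box, let go of it, then swing the raised probe arm down until its foot rests on the cell. Leave the two empty cells standing upright on the desk.

Things in the scene. Friction and masses are not known exactly. Their poses are not given: they have to be found in the camera images.
- cell_a: one of three outwardly identical closed black boxes, 52 x 52 mm and 56 mm high, flat upright sides, small flat grey disc on top. Origin: centre of its underside; z up, x and y square to its sides. Any one of the three may be the loaded one: about 0.46 kg (4 to 5 N) in all, the block sitting loose inside with 2 to 6 mm of play; an empty one weighs 0.09 to 0.13 kg (about 1.1 N)
- cell_b: one of three outwardly identical closed black boxes, 52 x 52 mm and 56 mm high, flat upright sides, small flat grey disc on top. Origin: centre of its underside; z up, x and y square to its sides. Any one of the three may be the loaded one: about 0.46 kg (4 to 5 N) in all, the block sitting loose inside with 2 to 6 mm of play; an empty one weighs 0.09 to 0.13 kg (about 1.1 N)
- cell_c: one of three outwardly identical closed black boxes, 52 x 52 mm and 56 mm high, flat upright sides, small flat grey disc on top. Origin: centre of its underside; z up, x and y square to its sides. Any one of the three may be the loaded one: about 0.46 kg (4 to 5 N) in all, the block sitting loose inside with 2 to 6 mm of play; an empty one weighs 0.09 to 0.13 kg (about 1.1 N)
- stage: aluminium measuring box, 300 (x) x 250 (y) x 100 mm high, fixed to the desk. Origin: centre of its underside; z up, its -x side faces the robot. On top, towards the robot, a round plate; towards the rear (+x) a forked post, 205 mm high above the desk, 22 (x) x 42 (y) mm, that carries the probe arm
- plate (a point): centre of the upper face of the round steel plate (80 mm across, 4 mm thick) on the box, 104 mm above the desk, at x = -50 mm, y = 0 of the box; axes as the box
- pivot (a point): hinge of the probe arm, on the post, at x = +70 mm, y = 0, z = 188 mm of the box; the hinge axis is the box's y, axes as the box
- tab (a point): centre of the upper face of the black thumb tab (34 mm long, 32 wide, 10 thick) at the free end of the probe arm, 137 mm from the hinge, 5 mm above the arm's mid-plane. Its x axis runs along the arm towards the hinge; its z axis, the arm's upper face, points away from the robot while the arm is raised and up when it is level
- probe (a joint): angle of the probe arm (rad): 0 to 0.12 at the start, raised (0 is 80 degrees above level); grows as it swings towards the robot and down. At 1.40 it is level and its foot (20 mm across, 120 mm from the hinge, reaching 28 mm below the arm's mid-plane) rests on a cell on the plate. Friction holds it anywhere; 1 to 2 N at the tab moves it. The bar is 14 mm wide, 10 thick
Things that resemble listed ones, but are neither listed nor needed, are in the scene too. What is shaped like the cell_a but red is not meant. What is shaped like the cell_b but white is not meant.

How it is judged:
By the outcome, as a careful person would: the job done as asked, in the order asked, and still so for the second after the job is handed in, with the robot touching nothing.
It also fails if it takes over 72 s, if anything falls off the work surface, if the arm or the gripper's body presses on something with over 40 N, if the wrist force passes 120 N, or if a joint passes its speed limit or range.

### The arm

A 6-joint arm with a two-finger parallel gripper is mounted at the origin on the work surface. World frame = base frame: x ahead of the robot, y to its left, z up, the work surface at z = 0. Lengths are in m, angles in rad, forces in N, time in s.
With the tool pointing down it reaches from about 0.275 to 0.85 m from the base axis. Payload 19 kg.
Tool frame: the origin (TCP) lies midway between the tips of the shut fingers; the grasp point (between the pads) lies 19 mm behind it (env.grasp_offset is the distance from the TCP to the grasp point, in m); z points along the fingers, y is the line along which they close (so a half turn about z gives the same grasp; the last joint's range is limited). The gripper opens to 85 mm and grips with 20 to 120 N. Pads are 22 mm wide; open, the fingers measure 114 mm over their backs; the gripper's body (76 mm by 85 mm) begins 54 mm behind the grasp point. The pads swing forward as they close: fully open they stand 13 mm farther back than shut.
Start: joints at [1.032, 0.15, 1.437, -0, 1.554, -0.134], TCP at [0.226, 0.528, 0.231] pointing down, gripper open.
Joint ranges: [-2.8, 2.8], [-0.68, 2.1], [0.12, 2.68], [-1.39, 4.53], [0.16, 2.79], [-2.81, 2.81]. Speed limits (rad/s): [1.89, 1.89, 2.22, 3.01, 3.01, 3.01].

### API

Orientations are given as [roll, pitch, yaw] about the fixed x, y, z axes, in that order (R = Rz(yaw) Ry(pitch) Rx(roll)).
In Python, from rig import env gives the robot as it stands. Calls block until the motion is done:
- env.reach(position, orientation): joint-space move of the TCP to a pose.
- env.servo_line(position, attitude=None, rate=0.15, stop_force=None): straight line of the TCP; attitude=None keeps the orientation; rate is the mean speed in m/s. With stop_force (N) it stops when the force on the tool has changed by that much, and returns True; else False.
- env.set_joints(angles): joint-space move.
- env.open_gripper() and env.clamp(newtons=None): open the fingers fully, or close them until they stop; newtons is the grip in N (None keeps the last).
- env.hold(seconds).
- env.inverse_kinematics(position, orientation): joint angles nearest the present ones, or None.
- env.camera(name): name is "scene" or "top" or "wrist"; returns a dict with "frame" (480x640x3 uint8, red, green, blue), "mtx" (3x3 intrinsics, pixels), "eye" and "orientation" of the camera in the world. Camera axes: x right, y down, z forward; pixel columns grow to the right and rows downward; lengths in m; the calibration is good to about 2 mm. A picture is of the moment at which its call begins. There is no depth.
A pose or a line that the arm cannot do raises env.MotionError and nothing moves.
- env.close_job(): hands the job in; it is judged then, once.
Trained networks look in a picture, given as the dict that the camera call returned (one of the last four; its "shot" number tells which), for a name from the list of things; names that differ only in an ending like _2 or _b are one class to them, and where a whole thing is asked for, a point or a joint stands for the part that bears it (a point fixed in the world has none). Each returns a list of dicts, best first, with "score" (0 to 1); they miss things now and then, are a little off and sometimes report something else, mostly with a low value. They report only what shows in the picture. A call takes as long as a camera call. They do not tell look-alikes from the thing itself.
- env.silhouettes(label, picture): "pixels" (480x640 bool, what is visible of it).
- env.landmark_of(label, picture): "point" ([x, y, z] in m, in world coordinates, good to about 4 mm: a listed point, or the origin of a listed thing).
Readings, each from a call of its own:
- env.read_time_s(): time.
- env.read_q(): joint angles.
- env.read_qvel(): joint speeds.
- env.read_effort(): joint torques, N m.
- env.read_tool_pos(): TCP position.
- env.read_eef_rot(): TCP orientation.
- env.read_wrist_force(): force on the tool from outside, world axes, zero at the start.
- env.read_ft_torque(): the same for the moment, N m.
- env.read_width(): opening from 0.0 (shut) to 1.0 (fully open).
- env.read_grip_force(): force on a finger pad.
Only numpy, scipy, OpenCV 4.12 (cv2) and the standard library are available. Lean on these libraries where they do the work, as an engineer would, in place of code of your own. Each camera call takes 0.05 s, during which the arm holds its last target. There are 200 camera calls.

## Working session

There is one attempt and no reset: what is moved stays moved. The work goes in short steps, each a Python script; the robot and the scene stay as the last script left them, time stands still between calls to the robot, and variables do not carry over. Pictures are saved under pics/ and viewed, at most 10 in all, crops included, and the job is handed in when it is done.

```bash
ls; mkdir -p pics
cat > h.py <<'E'
import numpy as np, cv2
from rig import env
def save(p,n): cv2.imwrite('pics/'+n,p['frame'][:,:,::-1])
E
python3 - <<'E'
from h import *
for c in ['scene','top']:
    p=env.camera(c); save(p,c+'0.png'); print(c,np.round(p['eye'],3),np.round(p['mtx'],1).tolist(),np.round(p['orientation'],3).tolist())
    for l in ['cell_a','stage','plate','pivot','tab']:
        for d in env.landmark_of(l,p): print(l,np.round(d['point'],4),round(d['score'],2))
    for d in env.silhouettes('cell_a',p):
        ys,xs=np.nonzero(d['pixels']); print('sil',round(d['score'],2),xs.mean().round(1),ys.mean().round(1),len(xs),p['frame'][d['pixels']].mean(0).round())
print(env.read_time_s(), env.read_tool_pos(), env.read_eef_rot(), env.read_wrist_force())
E
```

```text
pics
scene [1.182 0.378 0.878] [[498.0, 0.0, 326.1], [0.0, 498.0, 238.4], [0.0, 0.0, 1.0]] [-2.292, -0.008, 2.105]
cell_a [ 0.6378 -0.2163 -0.0027] 0.89
cell_a [ 0.3103 -0.3377  0.    ] 0.89
cell_a [ 0.4204 -0.3539  0.0024] 0.79
cell_a [ 0.4676 -0.1154 -0.0007] 0.76
cell_a [ 0.564  -0.3234  0.0025] 0.67
cell_a [0.5897 0.2628 0.1894] 0.34
stage [5.177e-01 2.494e-01 5.000e-04] 0.83
plate [0.4706 0.2361 0.1011] 0.83
pivot [0.5904 0.2608 0.1887] 0.62
tab [0.5677 0.254  0.3245] 0.85
tab [ 0.4216 -0.356   0.0016] 0.21
sil 0.94 220.5 294.6 917 [61. 49. 41.]
sil 0.8 232.8 223.2 672 [58. 47. 39.]
sil 0.8 208.2 259.5 844 [136.  49.  40.]
sil 0.69 260.8 204.3 535 [153. 142. 132.]
sil 0.62 297.6 267.7 815 [59. 47. 39.]
top [ 0.292 -0.049  1.309] [[613.8, 0.0, 323.7], [0.0, 613.8, 231.6], [0.0, 0.0, 1.0]] [-2.964, 0.019, -1.571]
cell_a [ 0.4204 -0.3535  0.0005] 0.93
cell_a [ 0.473  -0.1115  0.001 ] 0.93
cell_a [ 0.3089 -0.3416  0.001 ] 0.82
cell_a [ 0.5587 -0.3212  0.0009] 0.72
cell_a [ 0.637  -0.2136 -0.0026] 0.59
stage [0.5149 0.2467 0.0064] 0.76
plate [0.4724 0.2394 0.1062] 0.69
pivot [0.5861 0.2606 0.1838] 0.59
tab [0.5667 0.2595 0.3245] 0.64
sil 0.84 478.6 330.3 867 [211. 208. 202.]
sil 0.72 462.3 211.3 867 [185.  70.  64.]
sil 0.62 414.4 177.9 774 [88. 76. 68.]
sil 0.59 483.1 278.1 875 [70. 66. 64.]
sil 0.58 366.8 253.5 722 [102.  89.  78.]
0.7 [0.22645627 0.52848543 0.23126122] [-3.14146177e+00  2.25496529e-06  2.73680971e+00] [-0.39128552 -0.10135428  0.07943063]
```

View pics/scene0.png

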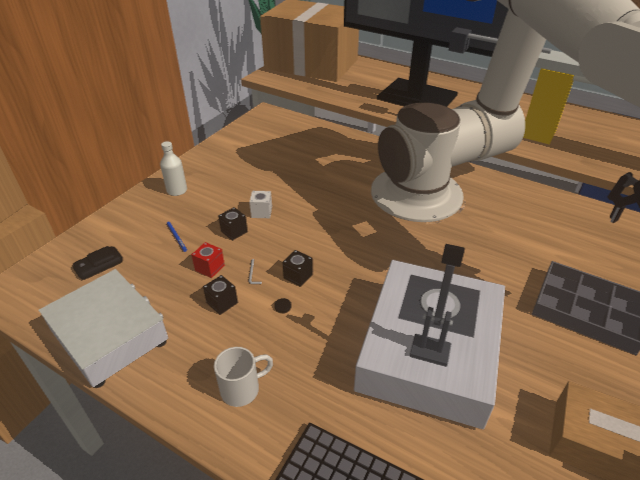

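View pics/top0.png

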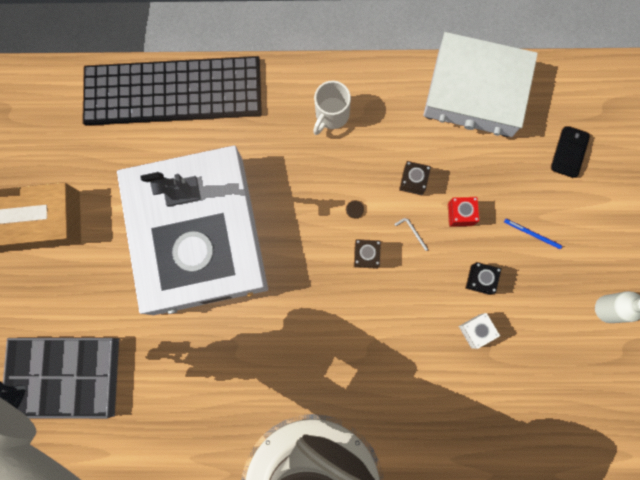

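The scene view shows black cells at (220,295), (233,223) and (298,268), with the red and white look-alikes at (208,260) and (261,204). In the top view the black cells are at (416,178), (368,254) and (485,278). The stage sits at about (190,230), turned roughly 10°, with its arm raised. Next I'll fit box models to the silhouettes in both views.

```bash
cat >> h.py <<'E'
from scipy.optimize import minimize
from scipy.spatial.transform import Rotation as Rot
def project(p,X):
    Rc=Rot.from_euler('xyz',p['orientation']).as_matrix()
    c=(np.atleast_2d(X)-p['eye'])@Rc; c=c@np.array(p['mtx']).T
    return c[:,:2]/c[:,2:]
def boxpts(v,dims):
    c,s=np.cos(v[3]),np.sin(v[3]); q=np.array([[i*dims[0]/2,j*dims[1]/2,k*dims[2]] for i in(-1,1) for j in(-1,1) for k in(0,1)])
    return np.c_[c*q[:,0]-s*q[:,1]+v[0],s*q[:,0]+c*q[:,1]+v[1],q[:,2]+v[2]]
def fitbox(views,dims,x0,S=4):
    # views: list of (picture, mask); maximise the summed IoU of the projected hull (S x supersampled crops)
    prep=[]
    for p,m in views:
        ys,xs=np.nonzero(m); x1,y1=xs.min()-8,ys.min()-8; w,h=xs.max()+9-x1,ys.max()+9-y1
        M=np.zeros((h,w),np.uint8); M[ys-y1,xs-x1]=1
        prep.append((p,np.array([x1,y1]),np.kron(M,np.ones((S,S),np.uint8))))
    def cost(v):
        t=0
        for p,o,M in prep:
            uv=(project(p,boxpts(v,dims))-o+.5)*S-.5
            I=np.zeros_like(M); cv2.fillConvexPoly(I,cv2.convexHull(np.round(uv*16).astype(np.int32)),1,shift=4)
            t+=1-(I&M).sum()/(I|M).sum()
        return t/len(prep)
    best=None
    for y in ([x0[3]] if len(x0)>3 else np.arange(-.7,.8,.35)):
        s=np.array([x0[0],x0[1],x0[2],y]); r=minimize(cost,s,method='Nelder-Mead',options=dict(initial_simplex=np.vstack([s]+[s+d for d in np.diag([.006,.006,.006,.2])]),xatol=1e-4,fatol=1e-5))
        if best is None or r.fun<best.fun: best=r
    return best.x,best.fun
E
python3 - <<'E'
from h import *
P=[env.camera(c) for c in('scene','top')]
sil=[env.silhouettes('cell_a',p) for p in P]
def pick(p,sl,pt):
    uv=project(p,pt)[0]
    d=[np.hypot(*(np.array(np.nonzero(s['pixels']))[::-1].mean(1)-uv)) for s in sl]
    i=int(np.argmin(d)); return (p,sl[i]['pixels']),d[i]
for n,(x,y) in dict(A=(.637,-.214),B=(.47,-.113),C=(.42,-.354)).items():
    v=[pick(p,s,[x,y,.028]) for p,s in zip(P,sil)]
    r,f=fitbox([a[0] for a in v],(.052,.052,.056),(x,y,0)); print(n,r.round(4),round(f,3),[round(a[1],1) for a in v])
st=[(p,env.silhouettes('stage',p)[0]['pixels']) for p in P]
for v in (st,st[1:],st[:1]): print('stage',*fitbox(v,(.3,.25,.1),(.516,.248,0,.19),S=1))
for p in P:
    for l in('plate','pivot','tab'): print(l,[(d['point'].round(4) if hasattr(d['point'],'round') else np.round(d['point'],4),round(d['score'],2)) for d in env.landmark_of(l,p)[:1]])
print(env.read_time_s(),env.grasp_offset)
for t in ([.47,.238,.13],[.6,.265,.33]):
    for yw in (.19,.19+np.pi): q=env.inverse_kinematics(t,[np.pi,-.14,yw]); print(q if q is None else np.round(q,2))
E
```

```text
A [ 0.6381 -0.2186 -0.0026 -0.2386] 0.073 [np.float64(0.8), np.float64(2.8)]
B [ 0.4661 -0.1181 -0.0102  1.5118] 0.518 [np.float64(1.4), np.float64(91.9)]
C [ 0.4217 -0.3543 -0.0008 -0.2546] 0.082 [np.float64(0.9), np.float64(1.7)]
stage [ 0.51925728  0.2478625  -0.00266738  0.21366429] 0.04339717941864968
stage [ 0.52240264  0.24977748 -0.01202823  0.21367699] 0.008876503070650799
stage [ 0.50522815  0.24564434 -0.01077031  0.21692011] 0.046153058088310606
plate [(array([0.4709, 0.2369, 0.1057]), 0.77)]
pivot [(array([0.5884, 0.2615, 0.1873]), 0.7)]
tab [(array([0.5662, 0.2554, 0.327 ]), 0.73)]
plate [(array([0.47  , 0.2385, 0.1014]), 0.84)]
pivot [(array([0.5828, 0.2625, 0.1867]), 0.88)]
tab [(array([0.5687, 0.2616, 0.3219]), 0.9)]
1.3 0.0187
[ 0.33  0.02  1.79 -0.02  1.19  1.72]
[ 0.31  0.2   1.6   0.02  1.49 -1.45]
[ 0.31  0.22  1.17 -0.02  1.62  1.69]
[ 0.29  0.42  0.91  0.02  1.95 -1.46]
```

B's top mask was missed, but A and C fit well and the stage gives a yaw of 0.214 with the plate at (0.4705, 0.2375). I'll move to B, check it with the wrist camera, then weigh it.

```bash
cat >> h.py <<'E'
PIT=-.14
def ori(yaw): return [np.pi,PIT,yaw]
def tcp(g,yaw): # TCP for a grasp point g
    return np.array(g)+env.grasp_offset*Rot.from_euler('xyz',ori(yaw)).as_matrix()[:,2]
def force(n=6):
    f=[]
    for _ in range(n): env.hold(.05); f.append(env.read_wrist_force())
    return np.mean(f,0)
def weigh(x,y,yaw,g=.034,up=.10):
    """grasp and lift; returns weight (N); leaves the cell held"""
    f0=force()
    env.servo_line(tcp([x,y,g],yaw),ori(yaw),rate=.12,stop_force=15)
    env.clamp(50); w=env.read_width()
    env.servo_line(tcp([x,y,g+up],yaw),rate=.1); env.hold(.2)
    f1=force(); print('f0',f0.round(2),'f1',f1.round(2),'width',round(w,3),'grip',env.read_grip_force(),'t',env.read_time_s())
    return f0[2]-f1[2]
E
python3 - <<'E'
from h import *
ps=env.camera('scene'); ss=env.silhouettes('cell_a',ps)
x,y,yaw=.470,-.115,-.059
env.reach(tcp([x,y,.20],yaw),ori(yaw)); print(env.read_time_s(),env.read_q())
pw=env.camera('wrist'); save(pw,'w1.png'); sw=env.silhouettes('cell_a',pw)
for s in sw: print(round(s['score'],2),s['pixels'].sum(),np.array(np.nonzero(s['pixels']))[::-1].mean(1).round())
print(project(pw,[x,y,.028]))
print([(np.round(d['point'],4),round(d['score'],2)) for d in env.landmark_of('cell_a',pw)])
def near(p,sl):
    uv=project(p,[x,y,.028])[0]
    return min((s['pixels'] for s in sl),key=lambda m:np.hypot(*(np.array(np.nonzero(m))[::-1].mean(1)-uv)))
if sw: print(fitbox([(ps,near(ps,ss)),(pw,near(pw,sw))],(.052,.052,.056),(x,y,0),S=2))
E
```

```text
3.85 [-0.43058281 -0.10593521  1.80666686  0.05271967  1.31064448  1.18749952]
0.83 4347 [317. 244.]
0.81 938 [551. 358.]
0.79 6570 [435.  40.]
0.78 7188 [556. 120.]
0.71 6346 [586. 285.]
[[317.98015498 244.13198722]]
[(array([ 0.6372, -0.2171, -0.0023]), 0.81), (array([ 0.4212, -0.3595,  0.0011]), 0.71), (array([ 4.719e-01, -1.143e-01, -2.000e-04]), 0.71), (array([ 0.3216, -0.3409, -0.0061]), 0.68), (array([ 0.5619, -0.3187,  0.0061]), 0.56)]
(array([ 0.47238039, -0.1140172 , -0.00312816, -0.04815533]), np.float64(0.03872933008258911))
```

View pics/w1.png

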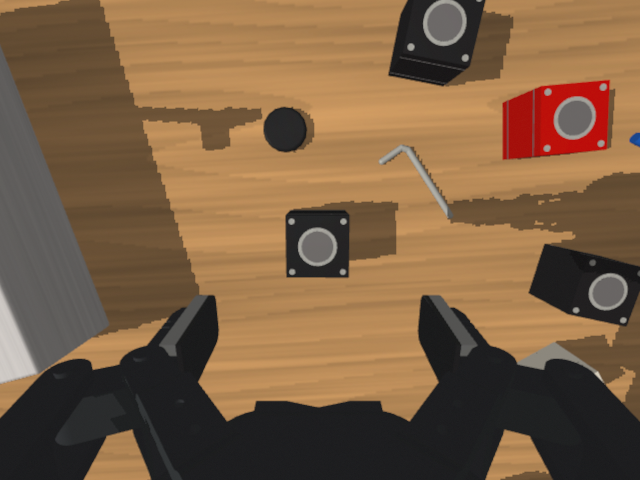

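The wrist view shows B centred at (317,244) between the open fingers, with the hex key clear at (430,180). Fit: (0.4724, -0.1140), yaw -0.05. Now I'll weigh it.

Run:
```python
from h import *
print('weight',weigh(.4722,-.1142,-.048)); print(env.read_tool_pos(),env.read_width(),env.read_wrist_force())
```

```text
f0 [ 0.23 -0.33  0.2 ] f1 [-0.16 -0.21 -0.97] width 0.6 grip 52.13283151388168 t 7.9
weight 1.1642226800847446
[ 0.47478773 -0.11432794  0.11542602] 0.5984128196219572 [-0.67189136 -0.73814304 -0.78958582]
```

```bash
cat >> h.py <<'E'
def putdown(x,y,yaw,g):
    env.servo_line(tcp([x,y,g],yaw),rate=.08,stop_force=5); env.open_gripper()
    env.servo_line(tcp([x,y,g+.15],yaw),rate=.2)
def refit(x,y,yaw,z=0):
    p=env.camera('wrist'); uv=project(p,[x,y,z+.028])[0]
    sl=env.silhouettes('cell_a',p)
    m=min((s['pixels'] for s in sl),key=lambda m:np.hypot(*(np.array(np.nonzero(m))[::-1].mean(1)-uv)))
    r,f=fitbox([(p,m)],(.052,.052,.056),(x,y,z,yaw),S=2); print('refit',r.round(4),round(f,3)); return p,r,f
E
python3 - <<'E'
from h import *
putdown(.4722,-.1142,-.048,.0345)
x,y,yaw=.4217,-.3543,-.2546
env.reach(tcp([x,y,.20],yaw),ori(yaw))
p,r,f=refit(x,y,yaw)
if f<.08 and np.hypot(r[0]-x,r[1]-y)<.008:
    x,y,yaw=r[0],r[1],r[3]
    env.servo_line(tcp([x,y,.19],yaw),ori(yaw))
    print(x,y,yaw,'weight',weigh(x,y,yaw)); print(env.read_tool_pos(),env.read_width(),env.read_wrist_force())
E
```

```text
refit [ 0.4207 -0.3546 -0.0008 -0.2675] 0.02
f0 [ 0.02 -0.13  0.24] f1 [-0.12 -0.27 -1.52] width 0.605 grip 52.15321898460388 t 15.6
0.4206557239670231 -0.35458268315475355 -0.2674853807677004 weight 1.751325868182711
[ 0.42312245 -0.3552922   0.11543439] 0.6009669978203503 [-0.03564824 -0.61366706 -1.1661623 ]
```

Run:
```python
from h import *
putdown(.42066,-.35458,-.2675,.0345)
x,y,yaw=.638,-.2175,-.2386
env.reach(tcp([x,y,.20],yaw),ori(yaw))
p,r,f=refit(x,y,yaw)
if f<.08 and np.hypot(r[0]-x,r[1]-y)<.01:
    x,y,yaw=r[0],r[1],r[3]
    env.servo_line(tcp([x,y,.19],yaw),ori(yaw))
    print(x,y,yaw,'weight',weigh(x,y,yaw)); print(env.read_tool_pos(),env.read_width(),env.read_wrist_force())
```

```text
refit [ 0.6372 -0.218   0.0018 -0.2474] 0.026
f0 [-0.07  0.09 -0.09] f1 [ 0.11 -0.32 -4.4 ] width 0.599 grip 53.18541079759598 t 23.3417
0.6371928428847563 -0.21797965654575596 -0.24737611912741198 weight 4.3068805208493535
[ 0.63971185 -0.21861424  0.11543116] 0.6002235604135038 [ 0.43410495  0.28214664 -3.9776398 ]
```

Cell A is the heavy one at 4.3 N, against 1.2 and 1.75 N for the others. I'll carry it to the plate from the robot side, passing well clear of the probe arm.

Run:
```python
from h import *
x,y,yaw=.6372,-.218,-.2474; S=.2137; px,py=.4706,.2375
env.servo_line(tcp([x,y,.25],yaw),rate=.2)
env.reach(tcp([.40,.06,.25],S),ori(S))
p=env.camera('wrist'); save(p,'w2.png')
for l in('plate','pivot','tab','stage'): print(l,[(np.round(d['point'],4),round(d['score'],2)) for d in env.landmark_of(l,p)[:1]])
print(force(),env.read_width(),env.read_time_s())
env.servo_line(tcp([px,py,.20],S),rate=.15)
p=env.camera('scene'); save(p,'s2.png'); print(env.read_time_s(),env.read_tool_pos(),tcp([px,py,.2],S))
```

```text
plate [(array([0.472 , 0.238 , 0.1062]), 0.69)]
pivot []
tab []
stage [(array([ 5.213e-01,  2.487e-01, -2.000e-04]), 0.61)]
[-0.11425156  0.18952079 -4.11997451] 0.6026811984955396 25.9917
27.5083 [0.47314812 0.23750507 0.18184435] [0.4731501  0.23805341 0.18148296]
```

View pics/s2.png

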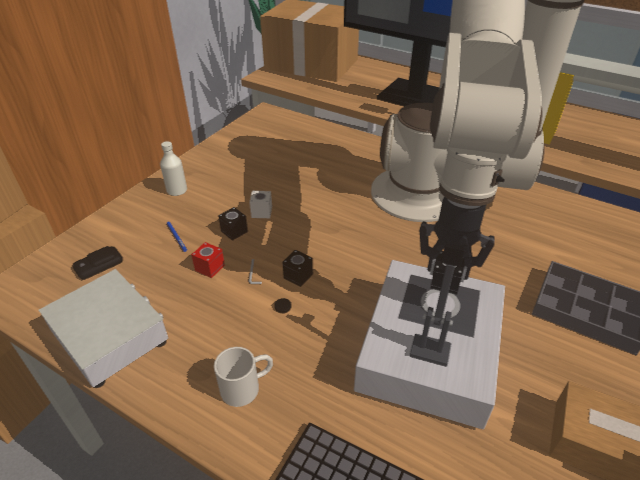

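The cell is held above the plate at about (455,275), behind the raised arm and clear of it. Both empties stand upright at (233,223) and (298,268). Next I lower, release, back off upward and towards the robot, and check.

Run:
```python
from h import *
S=.2137; px,py=.4710,.2377
env.servo_line(tcp([px,py,.147],S),rate=.12)
f0=force(4); hit=env.servo_line(tcp([px,py,.137],S),rate=.03,stop_force=3)
f1=force(4); g=env.read_tool_pos(); print(hit,f0.round(2),f1.round(2),g-tcp([px,py,.138],S))
env.open_gripper(); print(force(4).round(2))
R=Rot.from_euler('xyz',ori(S)).as_matrix()
env.servo_line(g-.10*R[:,2],rate=.15)
env.servo_line(g-.15*R[:,2]-np.array([.06*np.cos(S),.06*np.sin(S),0]),rate=.2)
p,r,f=refit(px,py,S,.104); save(p,'w3.png')
for l in('plate','cell_a','tab','pivot'): print(l,[(np.round(d['point'],4),round(d['score'],2)) for d in env.landmark_of(l,p)[:2]])
print(env.read_time_s())
```

```text
True [ 0.07  0.   -4.37] [0.65 0.46 4.73] [0.00021615 0.00017551 0.0002656 ]
[ 0.45 -0.05 -0.08]
refit [0.4709 0.2377 0.1002 0.2157] 0.019
plate []
cell_a [(array([ 0.4715, -0.1153,  0.0012]), 0.85), (array([0.467 , 0.2382, 0.1007]), 0.59)]
tab []
pivot []
31.1667
```

View pics/w3.png

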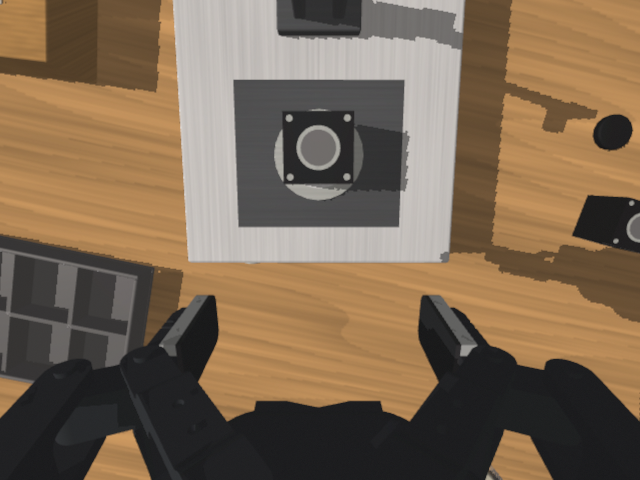

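The cell stands on the plate, with its top face at (283–354, 110–184) and the plate outline visible from u = 275 to 363 and down to v = 200. I'll check the centring by projecting the plate circle, and get the tab's position from the fixed cameras.

Run:
```python
from h import *
p=env.camera('wrist'); a=np.linspace(0,6.28,200)
uv=project(p,np.c_[.471+.04*np.cos(a),.2377+.04*np.sin(a),np.full(200,.104)]); print('plate proj',uv.min(0).round(1),uv.max(0).round(1))
print('mm/px',.08/np.ptp(uv[:,0])*1000)
g=cv2.cvtColor(p['frame'],cv2.COLOR_RGB2GRAY); print('row158',g[158,262:286].tolist()); print('row 158 r',g[158,350:372].tolist()); print('col319',g[182:206,319].tolist())
print('col295',g[182:206,295].tolist())
for c in('scene','top'):
    q=env.camera(c); 
    for l in('tab','pivot'): print(c,l,[(np.round(d['point'],4),round(d['score'],2)) for d in env.landmark_of(l,q)[:1]])
O=np.array([.471+.05*np.cos(.2137),.2377+.05*np.sin(.2137)]); S=.2137
for th in np.radians([80,40,0]):
    P=np.array([.07-.145*np.cos(th)+.005*np.sin(th)+.011,.188+.145*np.sin(th)+.005*np.cos(th)])
    w=[O[0]+P[0]*np.cos(S),O[1]+P[0]*np.sin(S),P[1]]; print(np.round(w,3),[None if (k:=env.inverse_kinematics(w,[np.pi,0,y])) is None else np.round(k,2) for y in (S,)])
```

```text
plate proj [272.5 105.6] [362.4 197.7]
mm/px 0.8904325895677709
row158 [81, 81, 81, 81, 81, 80, 80, 81, 80, 80, 81, 80, 126, 160, 168, 167, 167, 167, 168, 168, 149, 93, 40, 40]
row 158 r [39, 39, 38, 72, 95, 101, 101, 100, 100, 100, 100, 99, 87, 63, 51, 51, 52, 51, 51, 50, 51, 51]
col319 [38, 81, 114, 115, 115, 143, 169, 163, 164, 163, 161, 161, 164, 166, 167, 166, 166, 143, 89, 78, 78, 79, 79, 79]
col295 [38, 82, 141, 171, 169, 167, 163, 162, 164, 166, 152, 108, 80, 80, 79, 79, 79, 80, 80, 79, 79, 80, 80, 79]
scene tab [(array([0.5674, 0.2552, 0.327 ]), 0.65)]
scene pivot [(array([0.5889, 0.2573, 0.1862]), 0.62)]
top tab [(array([0.5641, 0.2594, 0.324 ]), 0.75)]
top pivot [(array([0.5827, 0.2589, 0.1844]), 0.94)]
[0.579 0.261 0.332] [array([ 0.3 ,  0.27,  1.09, -0.  ,  1.78,  1.66])]
[0.494 0.243 0.285] [array([ 0.32,  0.09,  1.4 , -0.  ,  1.65,  1.67])]
[0.457 0.235 0.193] [array([ 0.32,  0.04,  1.64, -0.  ,  1.47,  1.68])]
```

The cell is centred to within about 2 mm. Next I shut the gripper and go over the top to behind the tab. From there I sweep it down along the arc and press gently until contact.

Run:
```python
from h import *
S=.2137; O=np.array([.470+.05*np.cos(S),.2375+.05*np.sin(S)])
W=lambda x,z: np.array([O[0]+x*np.cos(S),O[1]+x*np.sin(S),z])
def P(d,r=.143):
    t=np.radians(d); return W(.07-r*np.cos(t)+.005*np.sin(t)+.011,.188+r*np.sin(t)+.005*np.cos(t))
o=[np.pi,0,S]
env.clamp(20)
t=env.read_tool_pos(); env.servo_line([t[0],t[1],.42],rate=.2)
env.reach(W(.115,.42),o); env.servo_line(W(.115,.40),o)
env.servo_line(P(96),rate=.12,stop_force=10)
f0=force(3); print('behind tab',f0.round(2),env.read_time_s())
for d in np.arange(88,3,-7):
    h=env.servo_line(P(d),rate=.07,stop_force=12)
    print(d,h,np.round(env.read_wrist_force()-f0,1))
    if h: break
else:
    e=P(4); h=env.servo_line(e-[0,0,.02],rate=.02,stop_force=4)
    print('end',h,env.read_tool_pos(),P(0)[2],force(3)-f0)
p=env.camera('scene'); save(p,'s4.png'); print(env.read_time_s())
```

```text
behind tab [ 0.55  0.26 -0.44] 35.35
88 False [-0.4 -0.7  0.7]
81 False [ 0.7 -0.3  0.3]
74 False [-0.5 -0.8  0.8]
67 False [-0.5  0.3  0.6]
60 False [ 0.5 -1.   0.6]
53 False [ 0.1 -0.8  1.7]
46 False [-1.   0.3  1.1]
39 False [-0.3 -0.6  0.4]
32 False [-1.  -0.6  0.6]
25 False [-0.8 -0.6  0.2]
18 False [-1.3 -1.5  0.6]
11 False [-0.3 -0.4  0.1]
4 False [-1.  -0.5  0.8]
end True [0.45897975 0.23512417 0.1929978 ] 0.193 [-1.73299184 -1.04310292  7.68226756]
41.3833
```

View pics/s4.png

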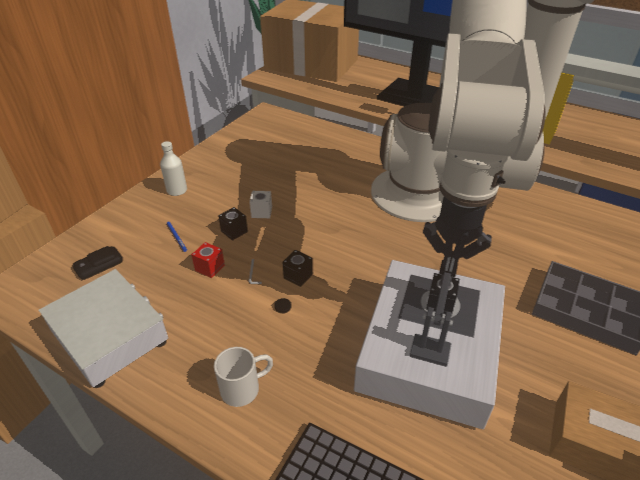

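The foot met the cell at the expected height (0.193 m) with a clear force rise. The scene view shows the arm level over the cell at about (440,300). I'll retract and check.

Run:
```python
from h import *
t=env.read_tool_pos(); env.servo_line([t[0],t[1],.24],rate=.08); env.servo_line([t[0]-.10,t[1]-.02,.36],rate=.2)
p=env.camera('wrist'); s=env.camera('scene')
for q in (p,s):
    for l in('tab','cell_a'): print(l,[(np.round(d['point'],4),round(d['score'],2)) for d in env.landmark_of(l,q)])
crop=cv2.resize(s['frame'][180:420,180:520],None,fx=2.2,fy=2.2,interpolation=cv2.INTER_CUBIC); cv2.imwrite('pics/s5.png',crop[:,:,::-1]); save(p,'w5.png')
print(env.read_time_s(),force(3))
```

```text
tab [(array([0.4522, 0.2334, 0.1907]), 0.59)]
cell_a [(array([0.4685, 0.2389, 0.1025]), 0.82), (array([ 0.4698, -0.1132, -0.0011]), 0.72)]
tab [(array([0.4515, 0.2323, 0.1959]), 0.83)]
cell_a [(array([ 0.562 , -0.3191,  0.0024]), 0.95), (array([ 0.3116, -0.3377, -0.0026]), 0.94), (array([ 0.4688, -0.1112, -0.0007]), 0.91), (array([0.475 , 0.2407, 0.1022]), 0.87), (array([ 0.4181, -0.3558,  0.0037]), 0.69)]
43.3583 [-0.64055679 -0.10764258 -0.0422982 ]
```

View pics/s5.png

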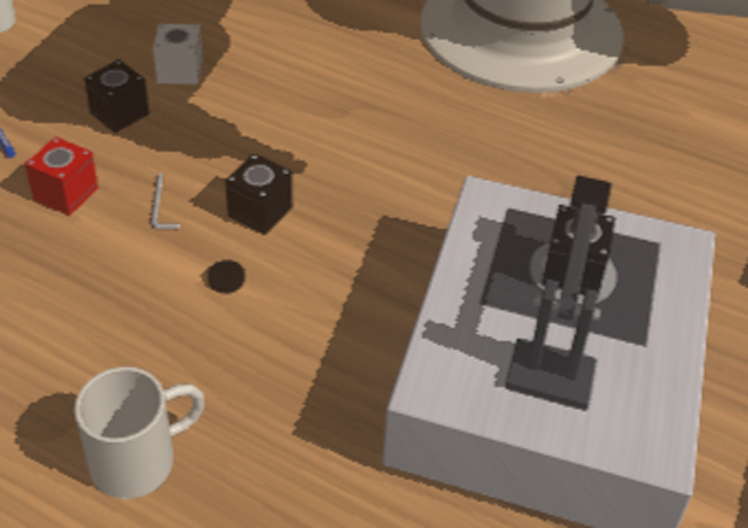

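View pics/w5.png

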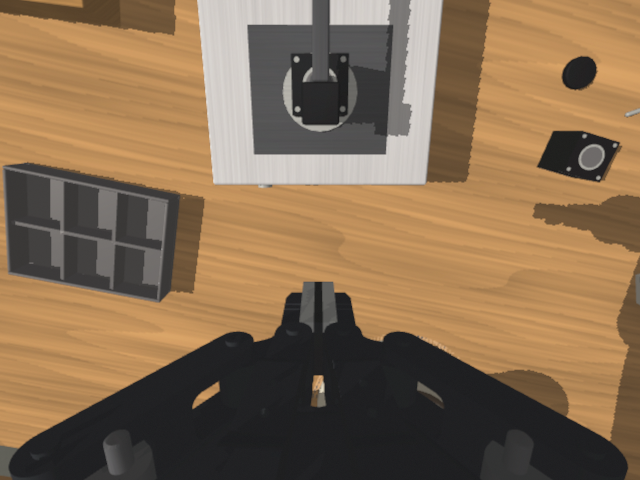

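The probe arm is level with its foot on the cell: the crop shows it at about (580,230), and the wrist view shows the cell centred on the plate at (320,88). Both empties stand upright on the desk, and the robot is clear of everything. I'm handing in.

```bash
python3 -c "
from rig import env
print(env.close_job())"
```

```text
the job is handed in; nothing more can be done
None
```

The job is handed in (about 44 s of the 72 s used): cell_a's place in my survey (A, 4.3 N) held the heavy cell, which now stands upright within about 2 mm of the plate's centre with the probe foot resting on it, and both empty cells are upright on the desk.

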